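# Clamp the brass part with the square key

## Robot

A 6-joint arm with a two-finger parallel gripper is mounted at the origin on the work surface. World frame = base frame: x ahead of the robot, y to its left, z up, the work surface at z = 0. Lengths are in m, angles in rad, forces in N, time in s.
With the tool pointing down it reaches from about 0.35 to 0.975 m from the base axis. Payload 4.9 kg.
Tool frame: the origin (TCP) lies at the very end of the fingers, on their centre line; the grasp point (between the pads) lies 19 mm behind it; z points along the fingers, y is the line along which they close (so a half turn about z gives the same grasp; the last joint's range is limited). The gripper opens to 85 mm and grips with 20 to 120 N. Pads are 22 mm wide; open, the fingers measure 114 mm over their backs; the gripper's body (76 mm by 85 mm) begins 54 mm behind the grasp point. The pads swing forward as they close: fully open they stand 13 mm farther back than shut.
Start: joints at [1.139, 0.053, 1.613, -0, 1.476, -0.119], TCP at [0.192, 0.595, 0.231] pointing down, gripper open.
Joint ranges: [-3.01, 3.01], [-1.01, 2.22], [0.06, 2.58], [-1.02, 4.17], [0.09, 2.62], [-3.14, 3.14]. Speed limits (rad/s): [2.57, 2.57, 3.14, 3.14, 3.14, 3.14].

## Interface

Orientations are given as a rotation vector (axis times angle).
In Python, from station import ctrl, imaging gives the robot as it stands.
- The arm moves only by the tool play_rows, never from a script. Its argument "series" is a list of rows, each a list of 3 entries, a list of its own where there are three numbers: the opening, from 0 (shut) to 1 (fully open), then the shift along the tool's x, y, z each as a share of 0.05 m, from -1 to 1, then the turn, a rotation vector about the tool's x, y, z each as a share of 8 degrees, from -1 to 1. In form: [[grip, [dx, dy, dz], [ax, ay, az]], ...]. A call has 1 to 8 rows; each row shifts and turns the commanded pose from where the row before left it, along the tool's axes as they then stand; what a row does not reach is not made up. A row lasts 1/8 s, in which the tool goes at most 62.5 mm and 10.7 degrees, less where a joint would pass 70% of its speed; a pose out of reach is approached as far as the arm can. A call with a number of a shift or a turn outside -1 to 1 is refused whole. A call with a gripper value outside its range is refused whole. The fingers move at their own pace and stop on an object; "force" is the grip in N (left out, the last holds). Time passes only in rows, so rows that do not move let the fingers close. It gives the time, the measured TCP pose, the force, the opening and the grip force at its end, in the units of the state.
- ctrl.get_obs(): the state, without advancing time (a new reading comes with each control period).
- imaging.get_image(name): name is "scene" or "top" or "wrist"; returns a dict with "color" (384x512x3 uint8, blue, green, red), "fx", "fy", "cx", "cy" (pixels), "extrinsics" (4x4, takes a point from world to camera coordinates); the wrist camera has in their place "hand_eye" (4x4, takes a point from camera to tool coordinates, whose origin is the TCP and whose axes are the flange's). Camera axes: x right, y down, z forward; pixel columns grow to the right and rows downward; lengths in m; the calibration is good to about 2 mm. The wrist camera is an equidistant fisheye: a pixel r from the principal point sees the ray r / f radians off the axis. A picture is of the moment at which its call begins: read the wrist's pose just before it. There is no depth.
- ctrl.finish_job(): hands the job in; it is judged then, once.
The state is a dict: "t": time; "q": joint angles; "dq": joint speeds; "effort": joint torques, N m; "tool_pos": TCP position; "tool_rot": TCP orientation; "contact_force": force on the tool from outside, world axes, zero at the start; "wrist_torque": the same for the moment, N m; "opening": finger opening in m; "grip_force": force on a finger pad.
Only numpy, scipy, OpenCV 4.12 (cv2) and the standard library are available. Lean on these libraries where they do the work, as an engineer would, in place of code of your own. Each camera call takes 0.05 s, during which the arm holds its last target. There are 200 camera calls.

## Task

Take the orange T-handled square key from its wooden stand, feel it fully home into the recessed square socket of the cam clamp without ramming or forcing it, and turn it clockwise (seen from above) until the cam has pressed the brass part against the sprung back stop and pushed the stop about half-way in, never to its end. Leave the key standing in the socket, let go of it, and leave the other things on the bench alone.

Things in the scene. Friction and masses are not known exactly. Their poses are not given: they have to be found in the camera images.
- key_grip (a point): centre of the loose key's orange cross handle (64 mm along x, 14 mm thick along y, 20 mm high). Key about 0.18 kg, stands upright, z up. Below the handle a steel shank 12 mm square, sides parallel to x and y; its foot is 76 mm below this point, and the last 3 mm of it are only 10 mm square, as a lead-in
- key_tip (a point): centre of the end face of the key's foot, 76 mm below key_grip; same axes
- stand: fixed wooden block 70 (x) x 110 (y) x 50 mm high holding the key at the start in a 15 mm square hole at its centre, sides parallel to x and y, 30 mm deep (floor 20 mm above the bench). Origin: centre of its underside. Two coloured file handles stand 20 mm out of its top near the ends in y
- clamp: fixed cam clamp. Origin on the cam's upright axis at bench height, z up, x from the cam towards the part and the back stop. Dark base plate 12 mm thick, -41 to 115 mm in x, -49 to 55 in y. Aluminium eccentric cam disc (48 mm across, 14 to 34 mm high), on it a 30 mm square steel hub (to 56 mm) and a round red collar (28 mm bore, 40 mm outside, to 62 mm, the highest point)
- socket (a point): cam axis at the socket's mouth, in the hub's top face 56 mm above the bench, 6 mm below the collar's rim. Socket 14 mm square, 20 mm deep (key home: foot 20 mm below here). This point keeps the clamp's axes; the socket (sides parallel to the hub's) starts turned by an unmeasured angle up to 0.5 rad either way from them: find it by feel or by eye. The key has about 0.15 rad of slack either way
- backstop (a joint): travel of the sprung stop, m: 0 at rest, grows as the part pushes it along clamp +x, 0.010 at its end. Steel plate on a rod sliding into a blue housing; spring 1.5 N plus 0.6 N per mm. Rod yellow by the plate (7 mm), green by the housing (5 mm showing at rest): half-way (0.005) the green has just gone in. Aim for half-way; a quarter to three quarters is a good clamp
- collar (a point): cam axis at the height of the red collar's rim, 62 mm above the bench; clamp axes. The cam turns stiffly (0.06 N m empty, up to about 0.2 pressing) and stays where left. Clockwise from above presses the part to clamp +x. From the start it takes 30 to 100 degrees clockwise to push the stop half in; about the last 30 degrees of that move the stop
- part_center (a point): centre of the loose brass part, 40 (x) x 56 (y) x 30 mm high, 0.45 kg, lying on the clamp's base plate between the cam and the back stop, which it all but touches
- tin: small green tin, 54 mm across, 60 mm high, loose bystander. Origin: centre of its underside
- jar: small amber jar with a dark lid, 50 mm across, 65 mm high, loose bystander. Origin: centre of its underside
- screwdriver_grip (a point): middle of the red handle of a 170 mm screwdriver lying on the bench, loose bystander; x points to its blade
Things that resemble listed ones, but are neither listed nor needed, are in the scene too. What is shaped like the part that bears key_grip but turquoise is not meant. There is more than one size of the clamp; the job needs the largest.

How it is judged:
On the way, in this order (a step that is already met when the one before it is completed fails the run):
1. the key is fully home in the socket, the back stop still at rest (z of key_tip in the frame of clamp below 0.04 m and horizontal distance between key_tip and socket below 0.004 m and angle between key_grip's own z axis and vertical below 0.15 rad and value of joint backstop below 0.0015 m), for 0.1 s.
2. the key, in the socket, has turned the cam until the stop is pushed in at least a quarter of its travel (z of key_tip in the frame of clamp below 0.04 m and horizontal distance between key_tip and socket below 0.004 m and angle between key_grip's own z axis and vertical below 0.15 rad and value of joint backstop above 0.0025 m), for 0.2 s.
At the end, for the whole second after the job is handed in: The key stands fully home in the socket (foot at least 16 mm below the mouth, within 4 mm of the axis, tilted less than 0.15 rad) and is let go; the brass part lies flat on the base plate and holds the back stop pushed in between 2.5 and 7.5 mm (all of step 2 and value of joint backstop below 0.0075 m and z of part_center in the frame of clamp below 0.032 m); the robot touches nothing.
It fails at once if the back stop is driven to its end (over 9 mm) (value of joint backstop above 0.009 m).
It fails at once if the key is rammed against the clamp while not yet in the socket (contact force between key and clamp above 40 N and z of key_tip in the frame of clamp above 0.0545 m).
It fails at once if the key in the socket is forced (contact force between key and clamp above 75 N).
It fails at once if a bystander is moved (distance of any of tin, jar, screwdriver_grip from where it was at the start of the episode above 0.025 m).
It also fails if it takes over 72 s, if anything falls off the work surface, if the arm or the gripper's body presses on something with over 40 N, if the wrist force passes 120 N, or if a joint passes its speed limit or range.

## Working session

There is one attempt and no reset: what is moved stays moved. The work goes in short steps, Python scripts to look and compute and a tool call to move; the robot and the scene stay as the last step left them, time stands still between calls to the robot, and variables do not carry over. Pictures are saved under pics/ and viewed, at most 10 in all, crops included, and the job is handed in when it is done.

Besides the shell and the picture viewer there is one more tool, called after "Call:" by a JSON object that holds its "api" and its "payload", one argument or row to a line. play_rows: Moves the arm, as the interface text tells. Shift numbers are shares of 0.05 m and turn numbers shares of 8 degrees, none past 1 either way. Its arguments: {"type":"object","properties":{"series":{"type":"array"},"force":{"type":"number"}},"required":["series"]}

```bash
ls; mkdir -p pics
python3 - <<'E'
from station import ctrl, imaging
import cv2,numpy as np
o=ctrl.get_obs();print(o)
for n in("scene","top","wrist"):
    i=imaging.get_image(n);cv2.imwrite(f"pics/{n}0.png",i["color"]);print(n,{k:np.round(v,4) for k,v in i.items() if k!="color"})
E
python3 -c "
import cv2,numpy as np
a=cv2.imread('pics/top0.png');cv2.imwrite('pics/top0b.png',cv2.resize(a,(800,600)))"
```

```text
pics
{'t': 0.0, 'q': array([ 1.13899636e+00,  5.33552644e-02,  1.61427782e+00, -1.67711418e-06,
        1.47601964e+00, -1.18972859e-01]), 'dq': array([ 0.00136404, -0.00173986, -0.00059976,  0.00104483,  0.00111889,
        0.00042389]), 'effort': array([-7.32244807e-04, -3.93673396e+01, -3.70182896e+01, -1.29215741e-04,
        6.94948787e-03, -1.42197089e-05]), 'tool_pos': array([0.19206553, 0.59410374, 0.23007368]), 'tool_rot': array([-0.48929897, -3.10268786,  0.00311418]), 'contact_force': array([ 0.21910355,  0.11017207, -0.71162066]), 'wrist_torque': array([0.02888025, 0.04292138, 0.03738465]), 'grip_force': 0.0, 'opening': 0.08538207591993824}
scene {'fx': np.float64(368.6914), 'fy': np.float64(368.6914), 'cx': np.float64(258.1476), 'cy': np.float64(192.6765), 'extrinsics': array([[-0.7751,  0.6315,  0.0205,  0.4232],
       [ 0.4376,  0.5599, -0.7036, -0.1629],
       [-0.4558, -0.5363, -0.7103,  1.1632],
       [ 0.    ,  0.    ,  0.    ,  1.    ]])}
top {'fx': np.float64(350.4212), 'fy': np.float64(350.4212), 'cx': np.float64(251.8312), 'cy': np.float64(187.2547), 'extrinsics': array([[ 0.023 , -0.9997,  0.0012, -0.0429],
       [-0.992 , -0.023 , -0.1241,  0.5612],
       [ 0.1241,  0.0016, -0.9923,  0.8822],
       [ 0.    ,  0.    ,  0.    ,  1.    ]])}
wrist {'fx': np.float64(297.3186), 'fy': np.float64(297.3186), 'cx': np.float64(256.7514), 'cy': np.float64(193.7796), 'hand_eye': array([[ 1.000e-04, -9.545e-01, -2.983e-01,  7.550e-02],
       [ 1.000e+00,  4.000e-04, -9.000e-04, -8.000e-04],
       [ 1.000e-03, -2.983e-01,  9.545e-01, -1.421e-01],
       [ 0.000e+00,  0.000e+00,  0.000e+00,  1.000e+00]])}
```

View pics/top0b.png

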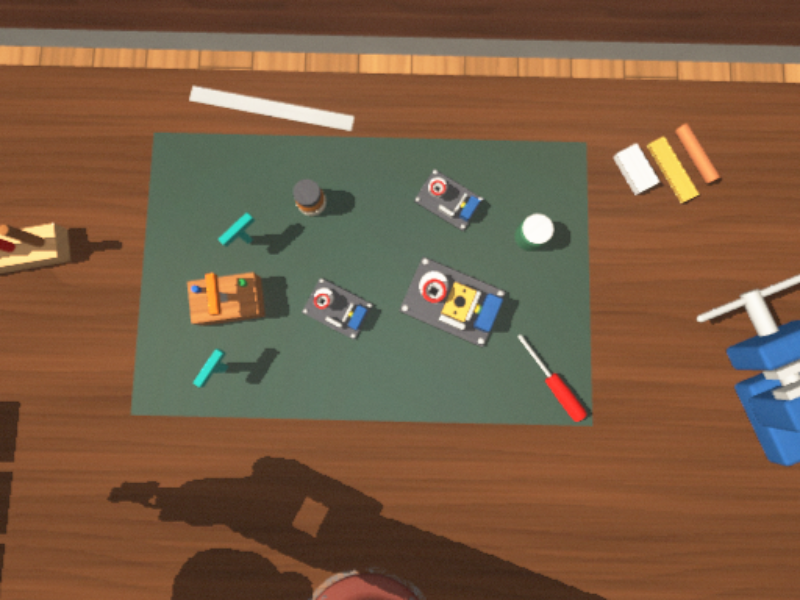

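View pics/scene0.png

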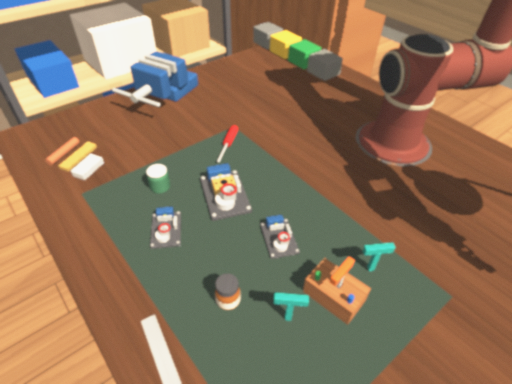

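The top view (scaled to 800 wide) shows the orange key in its stand at (213,294). The large clamp's red collar is at (434,289), with the stop towards (490,312). The tin, jar and screwdriver are well clear of both. The turquoise keys and the small clamps are decoys.

```bash
cat > h.py <<'E'
from station import ctrl, imaging
import cv2,numpy as np
from scipy.spatial.transform import Rotation as R
def ray(im,uv,tool=None):
    u,v=uv
    x=np.array([(u-im["cx"])/im["fx"],(v-im["cy"])/im["fy"]])
    if "extrinsics" in im:
        E=im["extrinsics"];return -E[:3,:3].T@E[:3,3],E[:3,:3].T@np.r_[x,1]
    th=np.hypot(*x);d=np.r_[x/max(th,1e-9)*np.sin(th),np.cos(th)]
    p,r=tool;H=im["hand_eye"];M=R.from_rotvec(r).as_matrix()
    return p+M@H[:3,3],M@H[:3,:3]@d
def plane(im,uv,z,tool=None):
    c,d=ray(im,uv,tool);return c+d*(z-c[2])/d[2]
def blobs(im,lo,hi,roi=None,amin=15):
    m=cv2.inRange(cv2.cvtColor(im["color"],cv2.COLOR_BGR2HSV),np.array(lo),np.array(hi))
    if roi: k=np.zeros_like(m);k[roi[1]:roi[3],roi[0]:roi[2]]=1;m*=k
    cs,_=cv2.findContours(m,cv2.RETR_EXTERNAL,cv2.CHAIN_APPROX_NONE)
    return [(cv2.contourArea(c),cv2.minAreaRect(c),c) for c in cs if cv2.contourArea(c)>amin]
def wrist(name):
    o=ctrl.get_obs();im=imaging.get_image("wrist");cv2.imwrite(f"pics/{name}.png",im["color"])
    return im,(o["tool_pos"],o["tool_rot"])
E
python3 - <<'E'
from h import *
im=imaging.get_image("top")
a=im["color"][160:215,110:175];cv2.imwrite("pics/a.png",cv2.resize(np.hstack([a,im["color"][160:215,265:330]]),None,fx=6,fy=6,interpolation=2))
hsv=cv2.cvtColor(im["color"],cv2.COLOR_BGR2HSV)
print("handle hsv",hsv[188,136],"stand",hsv[192,150],hsv[192,128])
for n,uv,z in(("key",(136.5,188),.106),("clamp",(277.8,185),.062),("tin",(344,146),.06),("jar",(197,122),.065),("blue",(313,200),.04)):print(n,plane(im,uv,z).round(4))
E
```

```text
handle hsv [ 16 205 255] stand [ 12 158 174] [ 14 164 238]
key [0.5449 0.2479 0.106 ]
clamp [ 0.5659 -0.0958  0.062 ]
tin [ 0.6718 -0.2656  0.06  ]
jar [0.7253 0.116  0.065 ]
blue [ 0.5318 -0.1892  0.04  ]
```

View pics/a.png

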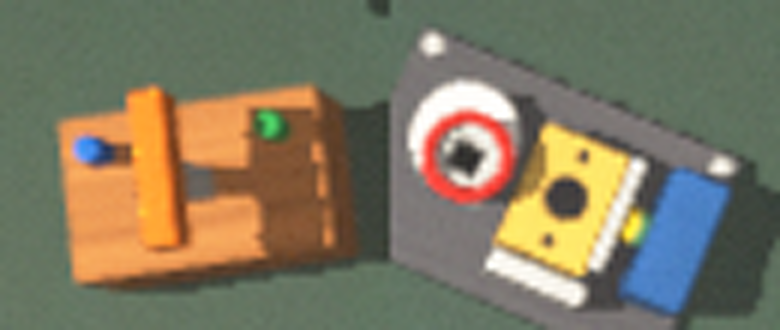

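```bash
cat >> h.py <<'E'
def go(pos,psi):
    "total shift (tool axes, shares, after the turn) and turn shares to vertical tool with y-axis at world angle psi"
    o=ctrl.get_obs();M=R.from_rotvec(o["tool_rot"]).as_matrix()
    y=np.array([np.cos(psi),np.sin(psi),0]);z=np.array([0,0,-1.]);T=np.c_[np.cross(y,z),y,z]
    w=R.from_matrix(M.T@T).as_rotvec()
    d=np.array(pos)-o["tool_pos"]
    print("turn8",(np.degrees(w)/8).round(3),"shift before-turn axes",(M.T@d/.05).round(3),"after-turn axes",(T.T@d/.05).round(3))
E
python3 - <<'E'
from h import *
im=imaging.get_image("top")
for s,lo,hi,z,roi in(("handle",(10,185,225),(20,255,255),.106,(125,165,160,205)),("red",(0,150,120),(6,255,255),.062,(265,165,300,205)),("blue",(100,120,80),(125,255,255),.04,(300,180,325,215))):
    for a,r,c in blobs(im,lo,hi,roi,8):
        b=cv2.boxPoints(r);P=np.array([plane(im,q,z) for q in b]);e=[P[1]-P[0],P[2]-P[1]]
        L=max(e,key=lambda v:np.linalg.norm(v));print(s,a,plane(im,r[0],z).round(4),[np.linalg.norm(v).round(4) for v in e],"longdir",np.degrees(np.arctan2(L[1],L[0])))
go([.545,.248,.23],1.67)
E
```

```text
handle 109.5 [0.5458 0.252  0.106 ] [np.float64(0.0133), np.float64(0.0621)] longdir -170.11132472934233
red 154.0 [ 0.5634 -0.0964  0.062 ] [np.float64(0.0357), np.float64(0.0359)] longdir -179.3529358654522
blue 217.0 [ 0.5327 -0.1868  0.04  ] [np.float64(0.0606), np.float64(0.0282)] longdir -22.73778812605456
turn8 [-6.000e-03 -2.000e-03 -2.951e+00] shift before-turn axes [-8.845 -4.421  0.017] after-turn axes [-6.335 -7.593  0.015]
```

Call:
{"api": "play_rows", "payload": {
  "series": [
    [1,[-1,-0.5,0],[0,0,0]],
    [1,[-1,-0.5,0],[0,0,0]],
    [1,[-1,-0.5,0],[0,0,0]],
    [1,[-1,-0.5,0],[0,0,0]],
    [1,[-1,-0.5,0],[0,0,0]],
    [1,[-1,-0.5,0],[0,0,0]],
    [1,[-1,-0.5,0],[0,0,0]],
    [1,[-1,-0.5,0],[0,0,0]]
  ]
}}

```text
t: 1.25
tool_pos: [0.5124, 0.2798, 0.2314]
tool_rot: [0.489, 3.103, 0.0]
contact_force: [0.6, 0.6, -0.1]
opening: 0.0852
grip_force: 0.0
```

Call:
{"api": "play_rows", "payload": {
  "series": [
    [1,[-0.8,-0.4,0],[0,0,0]],
    [1,[0,0,0],[0,0,-0.9]],
    [1,[0,0,0],[0,0,-0.9]],
    [1,[0,0,0],[0,0,-0.9]],
    [1,[0,0,0],[0,0,-0.8]],
    [1,[0,0,0],[0,0,0]]
  ]
}}

```text
t: 2.0
tool_pos: [0.5432, 0.2499, 0.2311]
tool_rot: [0.274, -3.129, 0.0]
contact_force: [-0.1, 1.3, 0.2]
opening: 0.0855
grip_force: 0.0
```

Run:
```python
from h import *
im,t=wrist("w1");print(t[0].round(4))
for a,r,c in blobs(im,(8,185,150),(22,255,255),None,80):
    b=cv2.boxPoints(r);P=np.array([plane(im,q,.106,t) for q in b]);e=[P[1]-P[0],P[2]-P[1]]
    L=max(e,key=lambda v:np.linalg.norm(v));print(a,np.round(r[0],1),plane(im,r[0],.106,t).round(4),[np.linalg.norm(v).round(4) for v in e],"longdir",np.degrees(np.arctan2(L[1],L[0])))
go([.546,.251,.23],1.744)
```

```text
[0.5432 0.2499 0.2311]
turn8 [-0.    -0.002  0.006] shift before-turn axes [-0.059  0.012  0.023] after-turn axes [-0.059  0.012  0.023]
```

View pics/w1.png

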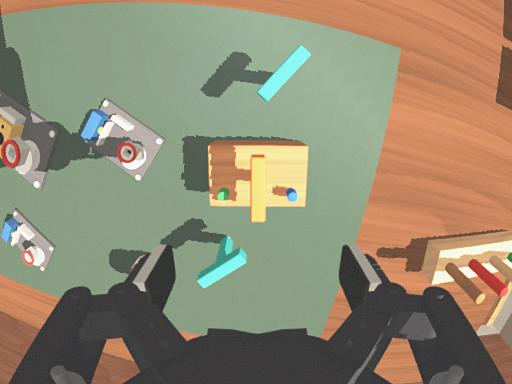

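The wrist view shows the orange handle at about (258,188), upright in the image and so already aligned with the tool. The stand is around it.

Run:
```python
from h import *
im,t=wrist("w1");h=cv2.cvtColor(im["color"],cv2.COLOR_BGR2HSV)
print(h[170:215:8,258].tolist(),h[190,235:285:6].tolist(),h[190,285])
for a,r,c in blobs(im,(10,160,200),(22,255,255),(240,145,275,230),60):
    b=cv2.boxPoints(r);P=np.array([plane(im,q,.106,t) for q in b]);e=[P[1]-P[0],P[2]-P[1]]
    L=max(e,key=lambda v:np.linalg.norm(v));print(a,np.round(r[0],1),plane(im,r[0],.106,t).round(4),[np.linalg.norm(v).round(4) for v in e],"longdir",np.degrees(np.arctan2(L[1],L[0])))
# handle end edges at column 258: saturation profile
```

```text
[[26, 113, 247], [26, 114, 247], [26, 115, 247], [26, 116, 247], [26, 116, 247], [26, 116, 247]] [[20, 112, 255], [24, 95, 247], [24, 96, 247], [26, 117, 247], [26, 114, 247], [25, 102, 247], [25, 95, 251], [12, 138, 186], [12, 135, 187]] [ 12 139 189]
```

```bash
cat >> h.py <<'E'
def rects(im,t,lo,hi,roi,z,amin=60):
    for a,r,c in blobs(im,lo,hi,roi,amin):
        P=np.array([plane(im,q,z,t) for q in cv2.boxPoints(r)]);e=[P[1]-P[0],P[2]-P[1]]
        L=max(e,key=lambda v:np.linalg.norm(v));print(a,np.round(r[0],1),plane(im,r[0],z,t).round(4),[np.linalg.norm(v).round(4) for v in e],"longdir",np.degrees(np.arctan2(L[1],L[0])).round(1))
E
python3 - <<'E'
from h import *
im,t=wrist("w1")
rects(im,t,(25,108,200),(30,255,255),(240,145,280,230),.106)
rects(im,t,(100,150,80),(125,255,255),(270,180,310,205),.07,8)
rects(im,t,(40,120,40),(75,255,255),(205,180,240,210),.07,8)
E
```

```text
680.0 [258. 189.] [0.546  0.2503 0.106 ] [np.float64(0.0109), np.float64(0.0609)] longdir 10.4
23.0 [290.2 191.5] [0.5532 0.2867 0.07  ] [np.float64(0.0088), np.float64(0.0063)] longdir 131.1
43.5 [222.5 194. ] [0.5685 0.2157 0.07  ] [np.float64(0.0097), np.float64(0.0112)] longdir 8.3
```

Call:
{"api": "play_rows", "payload": {
  "series": [
    [0.5,[-0.06,0.01,0],[0,0,0]],
    [0.5,[0,0,0.9],[0,0,0]],
    [0.5,[0,0,0.9],[0,0,0]],
    [0.5,[0,0,0.8],[0,0,0]],
    [0.5,[0,0,0],[0,0,0]],
    [0.5,[0,0,0],[0,0,0]]
  ],
  "force": 60
}}

```text
t: 2.9
tool_pos: [0.5473, 0.2513, 0.1031]
tool_rot: [-0.275, 3.127, 0.001]
contact_force: [-0.1, 0.7, 1.2]
opening: 0.0427
grip_force: 0.0
```

Run:
```python
from h import *
go([.546,.2505,.079],1.749);print(ctrl.get_obs()["tool_pos"])
```

```text
turn8 [ 0.002  0.017 -0.018] shift before-turn axes [ 0.029 -0.012  0.482] after-turn axes [ 0.028 -0.012  0.482]
[0.54727401 0.25131907 0.1030942 ]
```

Call:
{"api": "play_rows", "payload": {
  "series": [
    [0.5,[0.03,-0.01,0.24],[0,0,0]],
    [0.5,[0,0,0.24],[0,0,0]],
    [0.5,[0,0,0],[0,0,0]],
    [0.1,[0,0,0],[0,0,0]],
    [0,[0,0,0],[0,0,0]],
    [0,[0,0,0],[0,0,0]],
    [0,[0,0,0],[0,0,0]],
    [0,[0,0,0],[0,0,0]]
  ],
  "force": 60
}}

```text
t: 3.9
tool_pos: [0.5451, 0.2504, 0.0778]
tool_rot: [-0.276, 3.129, 0.001]
contact_force: [0.5, 0.1, 2.8]
opening: 0.0131
grip_force: 60.2
```

Run:
```python
from h import *
o=ctrl.get_obs();print(o["tool_pos"],o["tool_rot"],o["opening"],o["grip_force"],o["contact_force"],o["wrist_torque"])
```

```text
[0.54511813 0.25037355 0.07781219] [-2.75826831e-01  3.12854094e+00  5.30447072e-04] 0.013066955493087484 60.22141635417938 [0.47208082 0.10556263 2.79449405] [ 0.12012435 -0.01182375 -0.01721631]
```

Run:
```python
from h import *
go([.65,-.085,.18],1.749)
```

```text
turn8 [ 0.002  0.007 -0.017] shift before-turn axes [-0.894 -6.97  -2.045] after-turn axes [-0.875 -6.973 -2.044]
```

Call:
{"api": "play_rows", "payload": {
  "series": [
    [0,[0,0,-0.4],[0,0,0]],
    [0,[0,0,-0.8],[0,0,0]],
    [0,[0,0,-0.8],[0,0,0]],
    [0,[0,0,0],[0,0,0]]
  ]
}}

```text
t: 4.4
tool_pos: [0.5471, 0.2509, 0.1828]
tool_rot: [-0.275, 3.121, 0.003]
contact_force: [0.1, 0.8, -0.9]
opening: 0.0128
grip_force: 59.8
```

Call:
{"api": "play_rows", "payload": {
  "series": [
    [0,[-0.1,-0.6,0],[0,0,0]],
    [0,[-0.1,-0.9,0],[0,0,0]],
    [0,[-0.1,-0.9,0],[0,0,0]],
    [0,[-0.1,-0.9,0],[0,0,0]],
    [0,[-0.1,-0.9,0],[0,0,0]],
    [0,[-0.1,-0.9,0],[0,0,0]],
    [0,[-0.1,-0.9,0],[0,0,0]],
    [0,[-0.1,-0.8,0],[0,0,0]]
  ]
}}

```text
t: 5.4
tool_pos: [0.6426, -0.0789, 0.1752]
tool_rot: [0.275, -3.126, -0.002]
contact_force: [-0.0, -0.9, -1.6]
opening: 0.0129
grip_force: 59.7
```

Call:
{"api": "play_rows", "payload": {
  "series": [
    [0,[-0.1,-0.2,0],[0,0,0]],
    [0,[0,0,0],[0,0,0]],
    [0,[0,0,0],[0,0,0]],
    [0,[0,0,0],[0,0,0]]
  ]
}}

```text
t: 5.9
tool_pos: [0.65, -0.0853, 0.1771]
tool_rot: [0.278, -3.129, -0.001]
contact_force: [-0.3, -0.2, -2.7]
opening: 0.0127
grip_force: 59.7
```

Run:
```python
from h import *
im,t=wrist("w2");print(t[0])
```

```text
[ 0.64995126 -0.08526052  0.17714715]
```

View pics/w2.png

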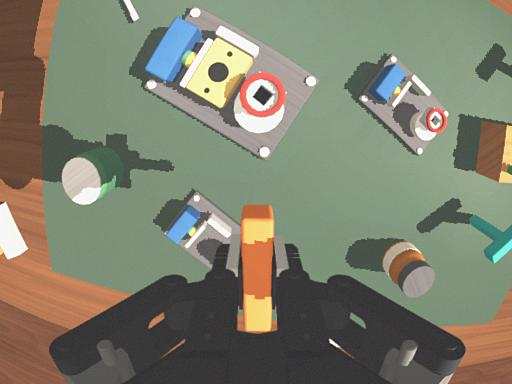

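The wrist view shows the clamp's red collar at (263,95) with the dark socket hole inside it, nearly straight below the camera. The key is held at the bottom, around (257,270).

```bash
cat >> h.py <<'E'
def socket(im,t,roi,vmax=90):
    m=[]
    for a,r,c in blobs(im,(0,140,90),(10,255,255),roi,60):
        P=np.array([plane(im,q[0],.062,t)[:2] for q in cv2.convexHull(c)],np.float32)
        (x,y),rad=cv2.minEnclosingCircle(P);el=cv2.fitEllipse(P);print("red circ",np.round([x,y,rad],4),"ell",np.round(el[0],4),np.round(el[1],4),"px",np.round(r[0],1));cen=r[0]
    x,y=map(int,cen);k=9
    for a,r,c in blobs(im,(0,0,0),(180,255,vmax),(x-20,y-20,x+20,y+20),20):
        P=np.array([plane(im,q,.056,t)[:2] for q in cv2.boxPoints(r)]);e=P[1]-P[0]
        print("hole",a,plane(im,r[0],.056,t).round(4),np.linalg.norm(e).round(4),np.linalg.norm(P[2]-P[1]).round(4),"ang",(np.degrees(np.arctan2(e[1],e[0]))%90).round(1))
E
python3 - <<'E'
from h import *
im,t=wrist("w2")
print(cv2.cvtColor(im["color"],cv2.COLOR_BGR2HSV)[95,248:282:2,2])
socket(im,t,(225,60,300,145))
a=im["color"][60:130,225:300];cv2.imwrite("pics/c2.png",cv2.resize(a,None,fx=7,fy=7,interpolation=2))
rects(im,t,(100,120,60),(125,255,255),(130,5,210,90),.04,80)
E
```

```text
[250 248 255  86  59  59  58  58  64  63  59  56 184 239 192 176 251]
red circ [ 0.5666 -0.097   0.0195] ell [ 0.5664 -0.097 ] [0.038  0.0387] px [262.  94.]
hole 156.5 [ 0.5668 -0.0968  0.056 ] 0.0115 0.0118 ang 61.0
1841.5 [173.9  50. ] [ 0.5354 -0.1866  0.04  ] [np.float64(0.0617), np.float64(0.0344)] longdir 156.9
```

View pics/c2.png

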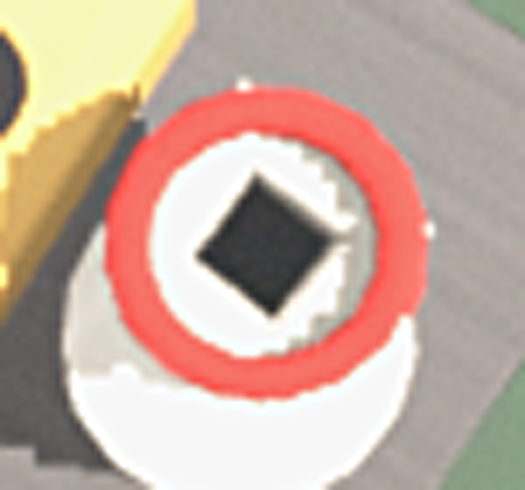

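The crop shows the socket as a dark diamond centred in the collar. It measures out at (0.567,-0.097) with its sides at 61° (equivalently -29°), which agrees with the collar centre.

Call:
{"api": "play_rows", "payload": {
  "series": [
    [0,[0,0,0],[0,0,0.8]],
    [0,[0,0,0],[0,0,0.9]],
    [0,[0,0,0],[0,0,0.9]],
    [0,[0,0,0],[0,0,0.9]],
    [0,[0,0,0],[0,0,0.9]],
    [0,[0,0,0],[0,0,0.5]],
    [0,[0,0,0],[0,0,0]],
    [0,[0,0,0],[0,0,0]]
  ]
}}

```text
t: 7.0
tool_pos: [0.6503, -0.0863, 0.1774]
tool_rot: [0.788, 3.041, -0.0]
contact_force: [-0.2, -0.3, -1.3]
opening: 0.0132
grip_force: 59.8
```

Run:
```python
from h import *
im,t=wrist("w3");print(t)
socket(im,t,(200,40,420,200))
go([.5667,-.0969,.140],1.065)
```

```text
(array([ 0.6502514 , -0.08631711,  0.17736702]), array([ 7.87894550e-01,  3.04113062e+00, -6.68678176e-05]))
red circ [ 0.5672 -0.0949  0.0191] ell [ 0.567  -0.0953] [0.0353 0.0381] px [211.  112.5]
hole 105.5 [ 0.5671 -0.0945  0.056 ] 0.009 0.0107 ang 59.0
turn8 [ 0.     0.001 -0.01 ] shift before-turn axes [ 1.359 -0.996  0.747] after-turn axes [ 1.36  -0.994  0.747]
```

Run:
```python
from h import *
im,t=wrist("w3");socket(im,t,(150,60,260,165))
```

```text
red circ [ 0.5664 -0.0969  0.0198] ell [ 0.5666 -0.0968] [0.0383 0.0387] px [200.5 112.5]
hole 105.5 [ 0.5671 -0.0945  0.056 ] 0.009 0.0107 ang 59.0
```

Call:
{"api": "play_rows", "payload": {
  "series": [
    [0,[0.4,-0.3,0],[0,0,0]],
    [0,[0.5,-0.3,0],[0,0,0]],
    [0,[0.4,-0.3,0],[0,0,0]],
    [0,[0.06,-0.09,0.3],[0,0,0]],
    [0,[0,0,0.4],[0,0,0]],
    [0,[0,0,0],[0,0,0]],
    [0,[0,0,0],[0,0,0]],
    [0,[0,0,0],[0,0,0]]
  ]
}}

```text
t: 8.1
tool_pos: [0.5676, -0.0967, 0.1429]
tool_rot: [0.789, 3.04, -0.0]
contact_force: [-0.5, -0.7, -2.5]
opening: 0.0128
grip_force: 59.7
```

Run:
```python
from h import *
o=ctrl.get_obs();print(o["tool_pos"],o["contact_force"],o["wrist_torque"],o["q"][5])
go([.5667,-.0969,.120],1.065)
im,t=wrist("w4");
i=imaging.get_image("scene");a=i["color"][140:230,170:290];b=im["color"][140:320,136:376]
cv2.imwrite("pics/c4.png",np.hstack([cv2.resize(a,(480,360),interpolation=2),cv2.resize(b,(320,360))]))
```

```text
[ 0.5676036  -0.09674422  0.14291672] [-0.48264408 -0.65253765 -2.47721006] [ 0.02024863 -0.01312511  0.0292229 ] -1.360856608031509
turn8 [ 0.002  0.008 -0.016] shift before-turn axes [ 0.015 -0.012  0.458] after-turn axes [ 0.014 -0.011  0.458]
```

View pics/c4.png

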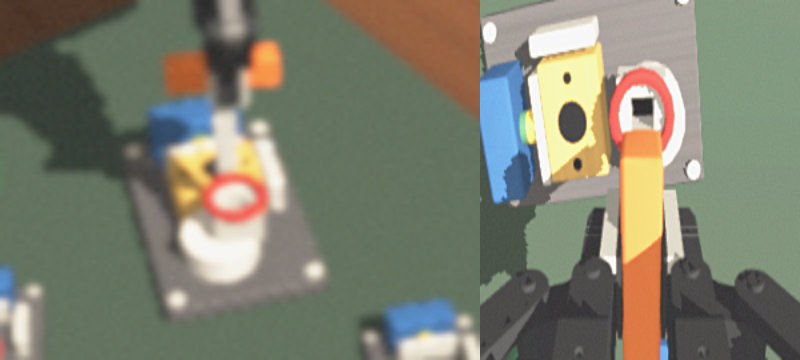

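In the crops the key foot is above the collar and the handle is aligned with the socket, whose dark hole is visible at (642,105). I'll lower it in small steps.

Call:
{"api": "play_rows", "payload": {
  "series": [
    [0,[0.02,-0.01,0.1],[0,0,0]],
    [0,[0,0,0.15],[0,0,0]],
    [0,[0,0,0.15],[0,0,0]],
    [0,[0,0,0],[0,0,0]],
    [0,[0,0,0],[0,0,0]]
  ]
}}

```text
t: 8.82
tool_pos: [0.5657, -0.0966, 0.1222]
tool_rot: [-0.79, -3.041, -0.0]
contact_force: [-0.9, -0.5, -1.8]
opening: 0.013
grip_force: 59.7
```

Run:
```python
from h import *
o=ctrl.get_obs();print(o["tool_pos"],o["contact_force"],o["wrist_torque"])
go([.566,-.0965,.115],1.065)
```

```text
[ 0.56569523 -0.09664163  0.12223706] [-0.90228889 -0.49850776 -1.84699693] [-0.04391188  0.03163678  0.0135325 ]
turn8 [-0.    -0.001 -0.018] shift before-turn axes [-0.004  0.005  0.145] after-turn axes [-0.004  0.005  0.145]
```

Call:
{"api": "play_rows", "payload": {
  "series": [
    [0,[0,0,0.06],[0,0,0]],
    [0,[0,0,0.06],[0,0,0]],
    [0,[0,0,0.03],[0,0,0]],
    [0,[0,0,0.03],[0,0,0]],
    [0,[0,0,0.03],[0,0,0]],
    [0,[0,0,0],[0,0,0]]
  ]
}}

```text
t: 9.57
tool_pos: [0.5654, -0.0965, 0.1115]
tool_rot: [-0.79, -3.04, -0.0]
contact_force: [-0.8, 0.7, -3.1]
opening: 0.0129
grip_force: 59.9
```

Call:
{"api": "play_rows", "payload": {
  "series": [
    [0,[0,0,0.03],[0,0,0]],
    [0,[0,0,0.03],[0,0,0]],
    [0,[0,0,0],[0,0,0]]
  ]
}}

```text
t: 9.95
tool_pos: [0.5659, -0.0966, 0.1104]
tool_rot: [-0.79, -3.041, 0.0]
contact_force: [-4.1, 1.8, 6.4]
opening: 0.0131
grip_force: 61.1
```

Call:
{"api": "play_rows", "payload": {
  "series": [
    [0,[0,0,0.03],[0,0,0]],
    [0,[0,0,0.03],[0,0,0]],
    [0,[0,0,0],[0,0,0]]
  ]
}}

```text
t: 10.32
tool_pos: [0.5664, -0.0968, 0.11]
tool_rot: [0.789, 3.04, -0.0]
contact_force: [-8.6, 3.3, 17.5]
opening: 0.0131
grip_force: 62.7
```

Call:
{"api": "play_rows", "payload": {
  "series": [
    [0,[0,0,-0.06],[0,0,0]],
    [0,[0.02,0,0],[0,0,0]],
    [0,[0,0,0],[0,0,0]],
    [0,[0,0,0.03],[0,0,0]],
    [0,[0,0,0.02],[0,0,0]],
    [0,[0,0,0],[0,0,0]]
  ]
}}

```text
t: 11.08
tool_pos: [0.5661, -0.0966, 0.1101]
tool_rot: [0.789, 3.038, -0.001]
contact_force: [-7.2, 2.2, 15.4]
opening: 0.0133
grip_force: 62.4
```

Run:
```python
from h import *
o=ctrl.get_obs();M=R.from_rotvec(o["tool_rot"]).as_matrix()
print(o["tool_pos"],"F tool",M.T@o["contact_force"],"T",M.T@o["wrist_torque"])
```

```text
[ 0.56608329 -0.09657619  0.11006443] F tool [  7.30279978  -1.55641299 -15.44280131] T [0.34484659 1.53775087 0.0212204 ]
```

Call:
{"api": "play_rows", "payload": {
  "series": [
    [0,[0,0,-0.06],[0,0,0]],
    [0,[0.025,0,0],[0,0,0]],
    [0,[0,0,0],[0,0,0]],
    [0,[0,0,0.03],[0,0,0]],
    [0,[0,0,0.02],[0,0,0]],
    [0,[0,0,0],[0,0,0]]
  ]
}}

```text
t: 11.82
tool_pos: [0.5654, -0.0962, 0.1099]
tool_rot: [0.789, 3.037, -0.001]
contact_force: [-3.2, 0.4, 14.5]
opening: 0.0129
grip_force: 62.2
```

```bash
cat > s.py <<'E'
from h import *
o=ctrl.get_obs();M=R.from_rotvec(o["tool_rot"]).as_matrix()
print(o["tool_pos"].round(4),"F tool",(M.T@o["contact_force"]).round(1),"T",(M.T@o["wrist_torque"]).round(2))
E
python3 s.py
```

```text
[ 0.5654 -0.0962  0.1099] F tool [  3.   -1.2 -14.5] T [0.37 0.49 0.01]
```

Call:
{"api": "play_rows", "payload": {
  "series": [
    [0,[0,0,-0.06],[0,0,0]],
    [0,[0.02,-0.01,0],[0,0,0]],
    [0,[0,0,0],[0,0,0]],
    [0,[0,0,0.03],[0,0,0]],
    [0,[0,0,0.03],[0,0,0]],
    [0,[0,0,0],[0,0,0]]
  ]
}}

```text
t: 12.58
tool_pos: [0.5625, -0.0952, 0.1063]
tool_rot: [-0.79, -3.04, -0.001]
contact_force: [2.1, 0.4, -1.5]
opening: 0.0126
grip_force: 59.8
```

```bash
python3 s.py
```

```text
[ 0.5625 -0.0952  0.1063] F tool [-1.7  1.4  1.5] T [-0.63 -0.37 -0.03]
```

Call:
{"api": "play_rows", "payload": {
  "series": [
    [0,[0,0,0.03],[0,0,0]],
    [0,[0,0,0.03],[0,0,0]],
    [0,[0,0,0.03],[0,0,0]],
    [0,[0,0,0],[0,0,0]]
  ]
}}

```text
t: 13.08
tool_pos: [0.5626, -0.0953, 0.1021]
tool_rot: [-0.79, -3.041, -0.001]
contact_force: [2.6, 2.6, 0.6]
opening: 0.0129
grip_force: 60.0
```

```bash
python3 s.py
```

```text
[ 0.5626 -0.0953  0.1021] F tool [-1.   3.5 -0.6] T [-0.82 -0.12 -0.04]
```

Call:
{"api": "play_rows", "payload": {
  "series": [
    [0,[0,0.01,0.03],[0,0,0]],
    [0,[0,0,0.03],[0,0,0]],
    [0,[0,0,0.03],[0,0,0]],
    [0,[0,0,0],[0,0,0]]
  ]
}}

```text
t: 13.58
tool_pos: [0.5627, -0.0951, 0.0974]
tool_rot: [-0.79, -3.04, 0.0]
contact_force: [2.4, 1.3, -0.9]
opening: 0.0131
grip_force: 60.0
```

```bash
python3 s.py
```

```text
[ 0.5627 -0.0951  0.0974] F tool [-1.5  2.3  0.9] T [-0.53 -0.09  0.02]
```

Call:
{"api": "play_rows", "payload": {
  "series": [
    [0,[0,0.01,0.03],[0,0,0]],
    [0,[0,0,0.02],[0,0,0]],
    [0,[0,0,0.02],[0,0,0]],
    [0,[0,0,0.01],[0,0,0]],
    [0,[0,0,0],[0,0,0]]
  ]
}}

```text
t: 14.2
tool_pos: [0.5629, -0.0949, 0.0938]
tool_rot: [-0.79, -3.04, 0.001]
contact_force: [-0.3, -0.4, -0.5]
opening: 0.0133
grip_force: 60.0
```

```bash
python3 s.py
```

```text
[ 0.5629 -0.0949  0.0938] F tool [ 0.  -0.5  0.5] T [0.13 0.01 0.01]
```

Call:
{"api": "play_rows", "payload": {
  "series": [
    [0,[0,0,0.02],[0,0,0]],
    [0,[0,0,0],[0,0,0]],
    [0,[0,0,0],[0,0,0]]
  ]
}}

```text
t: 14.58
tool_pos: [0.5632, -0.0949, 0.0938]
tool_rot: [0.79, 3.041, -0.001]
contact_force: [-3.2, -0.7, 5.4]
opening: 0.0129
grip_force: 60.8
```

Call:
{"api": "play_rows", "payload": {
  "series": [
    [0,[0,0,0.02],[0,0,0]],
    [0,[0,0,0],[0,0,0]],
    [0,[0,0,0],[0,0,0]]
  ]
}}

```text
t: 14.95
tool_pos: [0.5634, -0.0949, 0.0937]
tool_rot: [0.79, 3.041, -0.001]
contact_force: [-4.8, 0.4, 9.5]
opening: 0.0133
grip_force: 61.5
```

```bash
python3 s.py
```

```text
[ 0.5634 -0.0949  0.0937] F tool [ 4.4 -2.  -9.5] T [ 0.43  0.88 -0.02]
```

The key bottoms out at TCP z 0.094, which is home. I'll ease off the pressure and take a baseline picture for the part and stop.

Call:
{"api": "play_rows", "payload": {
  "series": [
    [0,[0,0,-0.03],[0,0,0]],
    [0,[0,0,0],[0,0,0]],
    [0,[0,0,0],[0,0,0]]
  ]
}}

```text
t: 15.32
tool_pos: [0.5632, -0.0948, 0.0937]
tool_rot: [0.79, 3.041, -0.001]
contact_force: [-2.5, -0.1, 5.5]
opening: 0.0132
grip_force: 60.8
```

```bash
python3 s.py
python3 - <<'E'
from h import *
im,t=wrist("w5")
i=imaging.get_image("scene");a=i["color"][120:220,180:280]
cv2.imwrite("pics/c5.png",np.hstack([cv2.resize(a,(400,400),interpolation=2),cv2.resize(im["color"][80:280,56:256],(400,400),interpolation=2)]))
E
```

```text
[ 0.5632 -0.0948  0.0937] F tool [ 2.2 -1.3 -5.5] T [ 0.4   0.4  -0.02]
```

View pics/c5.png

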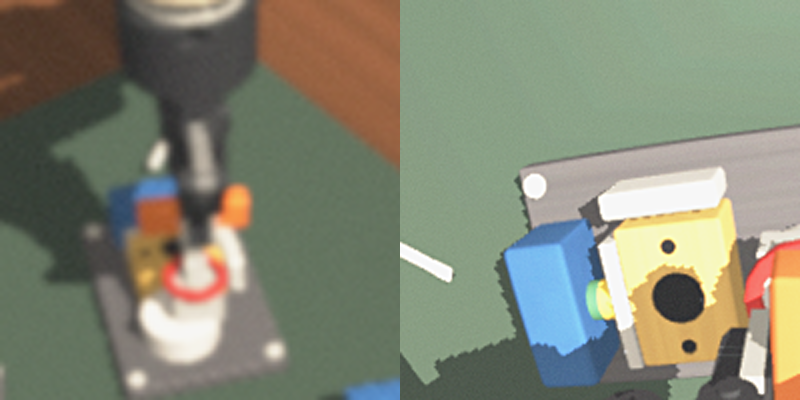

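In the wrist crop the brass part's bore is at crop (678,298), with the stop plate and then the yellow and green rod at (600,300) against the blue housing. In image pixels the bore is at about (195,229) and the rod at (156,230). The stop is at rest, and the collar and key look in place.

```bash
cat > m.py <<'E'
from h import *
import sys
yaw=np.radians(-113.);X=np.array([np.cos(yaw),np.sin(yaw)]);S=np.array([.5667,-.0969]);Y=np.array([-X[1],X[0]])
def meas(name):
    im,t=wrist(name);cv2.imwrite(f"pics/{name}.png",im["color"])
    H=np.linalg.inv(im["hand_eye"]);M=R.from_rotvec(t[1]).as_matrix()
    def px(cx,cy,z):
        p=np.r_[S+cx*X+cy*Y,z];c=(H@np.r_[M.T@(p-t[0]),1])[:3];th=np.arctan2(np.hypot(*c[:2]),c[2]);k=im["fx"]*th/np.hypot(*c[:2]);return np.array([im["cx"]+k*c[0],im["cy"]+k*c[1]])
    # rectify the plane z=.042 in clamp axes, 4 px/mm, x -20..120, y -50..50 mm
    gx,gy=np.meshgrid(np.arange(-20,120,.25),np.arange(50,-50,-.25))
    uv=np.array([px(a/1000,b/1000,float(sys.argv[2]) if len(sys.argv)>2 else .042) for a,b in zip(gx.ravel(),gy.ravel())],np.float32).reshape(*gx.shape,2)
    r=cv2.remap(im["color"],uv[...,0],uv[...,1],1);cv2.imwrite(f"pics/{name}r.png",r)
    h=cv2.cvtColor(r,cv2.COLOR_BGR2HSV)
    for nm,lo,hi,amin in(("dark",(0,0,0),(180,255,75),300),("blue",(100,110,60),(125,255,255),2000),("green",(40,70,60),(92,255,255),60),("yellow",(20,90,90),(35,255,255),40)):
        m=cv2.inRange(h,np.array(lo),np.array(hi));n,_,st,c=cv2.connectedComponentsWithStats(m)
        for k in range(1,n):
            x,y,w,hh,a=st[k]
            if amin<a<16000 and (nm!="green" or a<2500): print(nm,"c",np.round([c[k][0]/4-20,50-c[k][1]/4],1),"x",x/4-20,(x+w)/4-20,"y",50-(y+hh)/4,50-y/4,"A",round(a/16))
meas(sys.argv[1])
E
python3 m.py m0
```

```text
dark c [-7.4 42.1] x -8.75 -5.5 y 30.75 50.0 A 34
dark c [31.5 29.2] x 23.75 41.5 y 16.75 41.5 A 170
dark c [46.2  2.9] x 37.0 55.5 y -6.75 12.25 A 273
green c [79.5  0.9] x 75.25 82.75 y -7.5 9.0 A 54
yellow c [ 2.4 18.2] x -10.25 14.75 y -1.75 41.25 A 786
yellow c [50.5 26.5] x 49.25 52.0 y 24.5 28.0 A 4
yellow c [50.2 20.9] x 49.5 51.5 y 19.5 22.0 A 3
yellow c [64.3  9.8] x 63.5 65.25 y 7.5 11.0 A 3
yellow c [74.3  6.6] x 72.25 77.5 y 2.0 9.25 A 20
yellow c [ 36.3 -22.7] x 22.0 65.75 y -32.25 7.25 A 222
yellow c [63.7  4.7] x 62.5 65.0 y 1.75 7.0 A 7
yellow c [49.2 -5.9] x 35.75 65.25 y -11.5 4.0 A 41
yellow c [73.8 -3.9] x 72.25 76.25 y -7.5 0.25 A 20
yellow c [ 46.3 -17.1] x 43.25 49.75 y -20.5 -13.75 A 12
```

Call:
{"api": "play_rows", "payload": {
  "series": [
    [0,[0,0.003,-0.02],[0,0,0.4]],
    [0,[0,0.003,0],[0,0,0.4]],
    [0,[0,0.003,0],[0,0,0.4]],
    [0,[0,0.003,0],[0,0,0.4]],
    [0,[0,0.003,0],[0,0,0.4]],
    [0,[0,0,0],[0,0,0]],
    [0,[0,0,0],[0,0,0]]
  ]
}}

```text
t: 16.35
tool_pos: [0.564, -0.0939, 0.0939]
tool_rot: [1.204, 2.9, 0.001]
contact_force: [3.9, -0.3, -3.6]
opening: 0.0129
grip_force: 59.6
```

```bash
python3 s.py; python3 m.py m1|grep -E "dark|green"
```

```text
[ 0.564  -0.0939  0.0939] F tool [-3.   2.5  3.6] T [-0.53 -0.58 -0.03]
dark c [72.2 43.3] x 53.75 93.75 y 31.5 50.0 A 289
dark c [34.8 19.9] x 27.5 41.5 y 9.25 28.25 A 54
dark c [45.9  3. ] x 36.75 55.5 y -6.25 12.25 A 270
green c [79.   1.4] x 74.25 82.25 y -7.0 9.25 A 61
```

Call:
{"api": "play_rows", "payload": {
  "series": [
    [0,[-0.005,0.004,0],[0,0,0.4]],
    [0,[0,0.004,0],[0,0,0.4]],
    [0,[0,0.004,0],[0,0,0.4]],
    [0,[0,0.004,0],[0,0,0.4]],
    [0,[0,0,0],[0,0,0]],
    [0,[0,0,0],[0,0,0]]
  ]
}}

```text
t: 17.15
tool_pos: [0.5644, -0.0936, 0.0939]
tool_rot: [1.52, 2.749, 0.001]
contact_force: [4.6, -1.0, -6.2]
opening: 0.0127
grip_force: 59.4
```

```bash
python3 s.py; python3 m.py m2|grep -E "dark|green"
```

```text
[ 0.5644 -0.0936  0.0939] F tool [-3.3  3.3  6.2] T [-0.75 -0.53 -0.04]
dark c [14.9 43.1] x 7.5 21.25 y 31.25 50.0 A 34
dark c [70.7 32.2] x 56.0 83.5 y 18.5 50.0 A 115
dark c [102.7  39.4] x 84.25 120.0 y 25.5 50.0 A 292
dark c [38.5 12.3] x 29.25 45.75 y 3.75 19.0 A 33
dark c [47.  2.] x 37.0 55.5 y -6.0 11.25 A 195
green c [77.9 -1.4] x 73.25 81.75 y -6.5 4.75 A 36
```

Call:
{"api": "play_rows", "payload": {
  "series": [
    [0,[-0.01,0.014,0.01],[0,0,0.4]],
    [0,[0,0.004,0],[0,0,0.4]],
    [0,[0,0.004,0],[0,0,0.4]],
    [0,[0,0,0],[0,0,0]],
    [0,[0,0,0],[0,0,0]]
  ]
}}

```text
t: 17.82
tool_pos: [0.5651, -0.0935, 0.0939]
tool_rot: [-1.744, -2.612, 0.001]
contact_force: [0.3, 0.8, -0.7]
opening: 0.0129
grip_force: 60.0
```

```bash
python3 s.py; python3 m.py m3|grep -E "dark|green"
```

```text
[ 0.5651 -0.0935  0.0939] F tool [0.6 0.6 0.7] T [-0.09 -0.03 -0.08]
dark c [24.7 44. ] x 12.75 33.25 y 29.75 50.0 A 60
dark c [68.4 34.3] x 49.0 88.75 y 14.75 50.0 A 140
dark c [106.3  25. ] x 93.0 116.25 y 18.25 30.75 A 40
dark c [49.  -1.2] x 39.75 55.75 y -6.25 5.75 A 79
green c [77.8  0.8] x 76.75 79.0 y -1.25 2.0 A 4
green c [75.4 -3.4] x 73.25 77.0 y -5.5 0.25 A 7
```

Run:
```python
import cv2,numpy as np
a=cv2.imread("pics/m3r.png");b=cv2.imread("pics/m3.png");c=cv2.imread("pics/m1r.png")
cv2.imwrite("pics/v9.png",np.vstack([np.hstack([cv2.resize(c[60:340,80:480],(400,280)),cv2.resize(a[60:340,80:480],(400,280))]),cv2.resize(b,(800,600))[120:440]]))
```

```text
(no output)
```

View pics/v9.png

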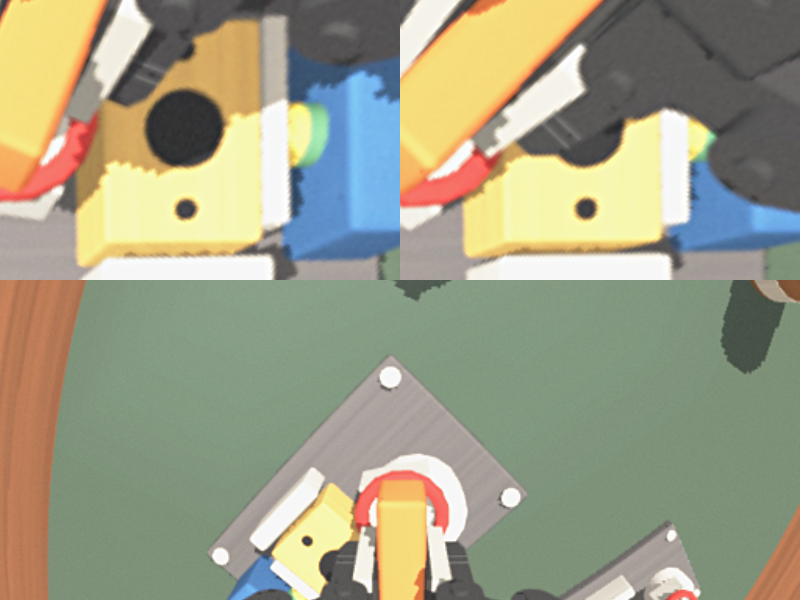

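The new rectified view is on the right and the earlier one on the left. The small hole below the bore stays at x≈186, so the part hasn't moved noticeably yet. I'll track that hole as I turn.

```bash
python3 - <<'E'
s=open('m.py').read()
s=s.replace('meas(sys.argv[1])\n','').rstrip()
s=s.replace('    h=cv2.cvtColor(r','''    g=cv2.cvtColor(r,cv2.COLOR_BGR2GRAY)[255:285,248:284].astype(float);w=np.clip(150-g,0,None);print("small hole x",(w*np.arange(248,284)).sum()/w.sum()/4-20,"w",w.sum()/1e3)
    row=r[285:305,300:420].astype(float).mean(0);print("plate edges BGR",[(round((300+k)/4-20,1),*map(int,row[k])) for k in range(0,120,8)] if len(sys.argv)>3 else "")
    h=cv2.cvtColor(r''')
open('m.py','w').write(s+'\nmeas(sys.argv[1])\n')
E
python3 m.py m3b .042 1|head -2
```

```text
small hole x 46.4099321683662 w 22.261
plate edges BGR [(55.0, 159, 237, 245), (57.0, 160, 237, 246), (59.0, 159, 236, 245), (61.0, 154, 230, 239), (63.0, 154, 222, 229), (65.0, 119, 175, 197), (67.0, 135, 122, 117), (69.0, 157, 113, 77), (71.0, 192, 137, 89), (73.0, 192, 136, 89), (75.0, 194, 139, 92), (77.0, 195, 138, 91), (79.0, 191, 136, 89), (81.0, 187, 133, 88), (83.0, 184, 132, 87)]
```

Call:
{"api": "play_rows", "payload": {
  "series": [
    [0,[0,0.004,0],[0,0,0.4]],
    [0,[0,0.004,0],[0,0,0.4]],
    [0,[0,0,0],[0,0,0]],
    [0,[0,0,0],[0,0,0]]
  ]
}}

```text
t: 18.42
tool_pos: [0.5656, -0.0933, 0.0938]
tool_rot: [-1.887, -2.511, 0.001]
contact_force: [-1.3, 0.9, 1.3]
opening: 0.013
grip_force: 60.2
```

```bash
python3 s.py; python3 m.py m4 .042 1|head -2
```

```text
[ 0.5656 -0.0933  0.0938] F tool [ 1.2 -1.  -1.3] T [ 0.22  0.16 -0.18]
small hole x 47.03177138392242 w 21.757
plate edges BGR [(55.0, 166, 242, 247), (57.0, 163, 241, 247), (59.0, 164, 240, 246), (61.0, 160, 237, 244), (63.0, 158, 233, 241), (65.0, 141, 219, 231), (67.0, 133, 108, 95), (69.0, 163, 118, 80), (71.0, 194, 138, 90), (73.0, 192, 137, 89), (75.0, 191, 136, 90), (77.0, 190, 134, 88), (79.0, 186, 132, 87), (81.0, 163, 121, 87), (83.0, 125, 102, 84)]
```

Call:
{"api": "play_rows", "payload": {
  "series": [
    [0,[0,0.004,0],[0,0,0.4]],
    [0,[0,0.004,0],[0,0,0.4]],
    [0,[0,0.003,0],[0,0,0.3]],
    [0,[0,0,0],[0,0,0]],
    [0,[0,0,0],[0,0,0]]
  ]
}}

```text
t: 19.1
tool_pos: [0.5661, -0.0932, 0.0938]
tool_rot: [-2.074, -2.358, 0.001]
contact_force: [-3.6, 1.2, 3.7]
opening: 0.013
grip_force: 60.4
```

```bash
python3 s.py; python3 m.py m5 .042 |head -1
```

```text
[ 0.5661 -0.0932  0.0938] F tool [ 1.7 -3.4 -3.7] T [ 0.68  0.15 -0.16]
small hole x 48.75077613793762 w 20.937
```

Call:
{"api": "play_rows", "payload": {
  "series": [
    [0,[0,-0.006,0],[0,0,0.3]],
    [0,[0,0.004,0],[0,0,0.4]],
    [0,[0,0.003,0],[0,0,0.3]],
    [0,[0,0,0],[0,0,0]],
    [0,[0,0,0],[0,0,0]]
  ]
}}

```text
t: 19.77
tool_pos: [0.5664, -0.0932, 0.0938]
tool_rot: [-2.234, -2.208, 0.0]
contact_force: [-2.6, 0.7, 2.4]
opening: 0.0127
grip_force: 60.5
```

```bash
python3 s.py; python3 m.py m6 .042 1|head -2
```

```text
[ 0.5664 -0.0932  0.0938] F tool [ 0.7 -2.6 -2.4] T [ 0.71  0.22 -0.21]
small hole x 47.55500606336213 w 39.582
plate edges BGR [(55.0, 181, 247, 247), (57.0, 180, 247, 247), (59.0, 175, 247, 247), (61.0, 177, 247, 247), (63.0, 176, 247, 247), (65.0, 174, 248, 248), (67.0, 162, 237, 245), (69.0, 109, 147, 169), (71.0, 88, 87, 88), (73.0, 83, 84, 86), (75.0, 82, 83, 85), (77.0, 88, 89, 91), (79.0, 90, 90, 92), (81.0, 90, 90, 93), (83.0, 89, 90, 91)]
```

Call:
{"api": "play_rows", "payload": {
  "series": [
    [0,[0,0,0],[0,0,0.3]],
    [0,[0,0.003,0],[0,0,0.3]],
    [0,[0,0,0],[0,0,0]],
    [0,[0,0,0],[0,0,0]],
    [0,[0,0,0],[0,0,0]]
  ]
}}

```text
t: 20.45
tool_pos: [0.5666, -0.0932, 0.0938]
tool_rot: [-2.325, -2.112, 0.0]
contact_force: [-3.6, 1.5, 3.5]
opening: 0.0131
grip_force: 60.5
```

```bash
python3 s.py
python3 - <<'E'
import subprocess
E
python3 m.py m7 .042 1|sed -n 2p
python3 - <<'E'
import cv2,numpy as np
for n in("m1","m3b","m4","m5","m6","m7"):
    r=cv2.imread(f"pics/{n}r.png")[288:302,330:370].astype(float).mean(0)[:,1]
    k=np.argmax(r<165);print(n,"brass edge",(330+k)/4-20)
E
```

```text
[ 0.5666 -0.0932  0.0938] F tool [ 1.1 -3.7 -3.5] T [ 0.83  0.2  -0.27]
plate edges BGR [(55.0, 143, 193, 200), (57.0, 131, 170, 177), (59.0, 127, 166, 176), (61.0, 128, 169, 176), (63.0, 107, 132, 143), (65.0, 88, 88, 94), (67.0, 88, 87, 91), (69.0, 89, 88, 92), (71.0, 89, 88, 92), (73.0, 90, 88, 92), (75.0, 90, 88, 92), (77.0, 89, 89, 92), (79.0, 90, 89, 93), (81.0, 77, 76, 78), (83.0, 83, 83, 83)]
m1 brass edge 65.75
m3b brass edge 65.25
m4 brass edge 66.25
m5 brass edge 68.0
m6 brass edge 69.0
m7 brass edge 62.5
```

Call:
{"api": "play_rows", "payload": {
  "series": [
    [0,[0,0,0],[0,0,-0.2]],
    [0.2,[0,0,0],[0,0,0]],
    [0.5,[0,0,0],[0,0,0]],
    [0.5,[0,0,0],[0,0,0]],
    [0.5,[0,0,-0.3],[0,0,0]],
    [0.5,[0,0,-0.6],[0,0,0]],
    [0.5,[0,0,-0.9],[0,0,0]],
    [0.5,[0,0,0],[0,0,0]]
  ]
}}

```text
t: 21.5
tool_pos: [0.5698, -0.0942, 0.1904]
tool_rot: [2.289, 2.138, 0.009]
contact_force: [0.3, 0.0, 0.1]
opening: 0.0424
grip_force: 0.0
```

```bash
python3 s.py
python3 - <<'E'
from h import *
go([.566,-.0969,.19],1.065)
im,t=wrist("w8");
E
```

```text
[ 0.5698 -0.0942  0.1904] F tool [ 0.   0.3 -0.1] T [-0.05 -0.05  0.01]
turn8 [ 0.059  0.059 -8.118] shift before-turn axes [-0.059 -0.073  0.008] after-turn axes [ 0.041 -0.084  0.009]
```

Call:
{"api": "play_rows", "payload": {
  "series": [
    [0.5,[0,0,0],[0,0,-1]],
    [0.5,[0,0,0],[0,0,-1]],
    [0.5,[0,0,0],[0,0,-1]],
    [0.5,[0,0,0],[0,0,-1]],
    [0.5,[0,0,0],[0,0,-1]],
    [0.5,[0,0,0],[0,0,-1]],
    [0.5,[0,0,0],[0,0,-1]],
    [0.5,[0,0,0],[0,0,-1]]
  ]
}}

```text
t: 22.55
tool_pos: [0.5658, -0.0931, 0.1824]
tool_rot: [-0.804, -3.035, -0.0]
contact_force: [-0.1, 0.2, 0.6]
opening: 0.0425
grip_force: 0.0
```

```bash
python3 s.py; python3 m.py m8 |grep -E "small|dark|green|yellow"
python3 - <<'E'
import cv2,numpy as np
a=cv2.imread("pics/m8r.png");b=cv2.imread("pics/m8.png");c=cv2.imread("pics/m0r.png")
cv2.imwrite("pics/v10.png",np.vstack([np.hstack([c[60:340,80:480],a[60:340,80:480]]),cv2.resize(b[60:220,56:456],(800,320))]))
E
```

```text
[ 0.5658 -0.0931  0.1824] F tool [ 0.2  0.1 -0.6] T [ 0.01 -0.08 -0.06]
small hole x 49.98557984213721 w 8.235
dark c [50.8  0.7] x 42.25 59.25 y -7.75 9.0 A 183
yellow c [ 41.4 -10. ] x 27.0 71.0 y -28.75 24.0 A 222
yellow c [68.4 18.8] x 68.0 69.0 y 16.75 21.0 A 3
yellow c [68.6 10.9] x 68.0 69.75 y 6.75 15.5 A 8
yellow c [50.1  0.3] x 39.5 61.75 y -10.75 11.25 A 79
yellow c [78.8  2.9] x 76.5 82.5 y -5.75 10.5 A 65
yellow c [68.6  3.8] x 68.25 69.25 y 1.75 6.0 A 3
yellow c [69.  -6.6] x 68.25 70.0 y -13.75 0.0 A 11
yellow c [ 51.  -19.4] x 47.25 55.0 y -23.5 -15.75 A 24
```

View pics/v10.png

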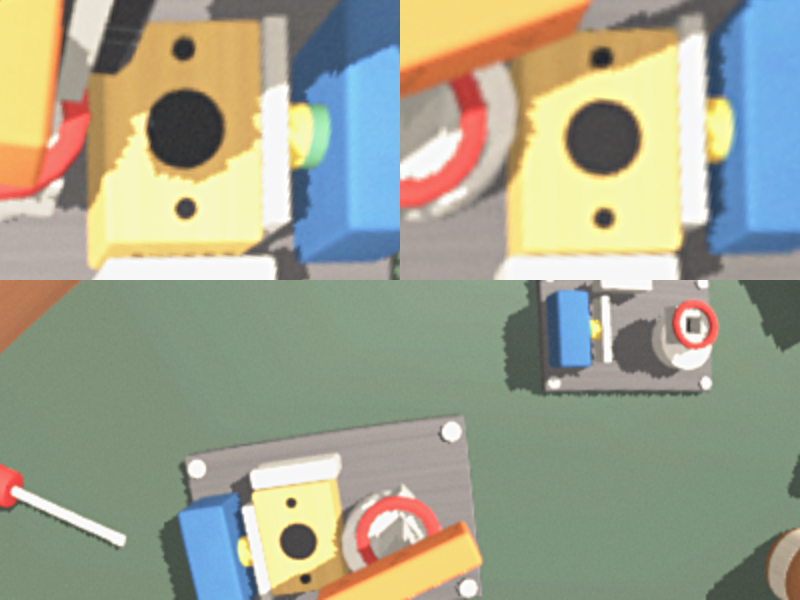

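The last picture, compared with the baseline, shows the green band fully gone into the housing with only yellow left. The bore has moved about 4.6 mm, the part lies flat and the key stands in the socket. The gripper is clear, so I'm handing in.

```bash
python3 -c "
from station import ctrl
print(ctrl.finish_job())"
```

```text
the job is handed in; nothing more can be done
None
```

I've handed the job in, though it returned no verdict: the key is home in the socket and released, and the cam is turned so the back stop is in about 4.6 mm by camera (green band gone), at 22.6 s with the bystanders left alone.

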